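# Open the child-proof cleaner bottle at the luggage counter

## Task

Open the white cleaner bottle so that the suitcase can be cleaned: press its red child-proof cap down and, keeping it pressed, turn it anticlockwise (seen from above) until its lugs have caught and it comes free, then lift it off and stand it right way up in the grey tray, without dropping it. Go gently: do not lean hard on the bottle or force the cap off while it still holds, and leave the blue bottle and everything else on the counter as they are.

Things in the scene. Friction and masses are not known exactly. Their poses are not given: they have to be found in the camera images.
- cap: Outer shell of the red child-proof cap: upright ribbed round, 55 mm across, 38 mm high, three raised white marks on top; origin at its centre, 19 mm above its lower edge; z up along its axis. Grip it round its side. Below its lower edge 22 mm are clear down to the bottle's shoulder. An inner cap hidden in it holds the neck; the whole cap weighs about 55 g and may be let go and taken again at any time.
- cap_top (a point): Centre of the shell's top, 19 mm above the shell's origin. Left alone, a spring (3 N, then 2.5 N per mm) holds the shell up and it just spins. It goes down 4.5 mm (14 N), then is solid. Pressed 2 to 4 mm (8 to 13 N) its teeth drop between the inner cap's 4 teeth (90 degree pitch, place unknown) and catch. If teeth stand on teeth it is solid after 1 mm: turn a little and press on.
- bottle: White square bottle, 82 mm wide, red label, in a square steel holder (92 mm wide, 48 mm high, foot 130 by 92 mm) screwed to the counter: it cannot move. Origin at the centre of its underside on the counter, z up. Shoulder up to 145 mm, then a neck 28 mm across up to its rim.
- neck (a point): Centre of the neck's rim, 185 mm up; the cap's centre is 1 mm above it while on. The inner cap is a bayonet: caught (a drag of 0.04 to 0.15 N m is felt) it turns anticlockwise, is free to lift from 43 to 49 degrees after the catch and for 18 more, then goes under the next ledge and holds again. The shell may turn 0 to 80 degrees before it catches. While it holds it lifts 1 mm only. The bottle bears 35 N.
- other_bottle: Another bottle of the same size in the same kind of holder, but blue with a small black cap, 190 mm high; fixed; leave it alone. Origin at the centre of its underside.
- tray_floor (a point): Centre of the inner floor, 4 mm above the counter, of a fixed shallow grey tray, 160 mm (its x) by 130 mm (its y) outside, walls 4 mm thick and 12 mm high. The cap's centre is 19 mm above this floor when it stands there.
- spray_can: Bystander: upright can with a green label, 52 mm across, 150 mm high; origin at the centre of its underside.
- polish_tin: Bystander: flat shoe-polish tin, yellow lid, 74 mm across, 24 mm high; origin at the centre of its underside.
- shoe_brush: Bystander: wooden brush, 150 (its x) by 50 by 34 mm, bristles down; origin at the centre of its underside.
- padlock: Bystander: brass padlock lying flat, 46 by 38 by 20 mm, shackle to its +x; origin at the centre of its underside.
- jar: Bystander: jar with white lid, 60 mm across, 75 mm high; origin at the centre of its underside.
- tag_roll: Bystander: roll of paper tags lying flat, 64 mm across, 30 mm high; origin at the centre of its underside.
Mind the look-alikes: they are no part of the job. Leave any black or purple look-alike of the part that bears cap alone.

How it is judged:
By the outcome, as a careful person would: the job done as asked, in the order asked, and still so for the second after the job is handed in, with the robot touching nothing.
It also fails if it takes over 72 s, if anything falls off the work surface, if the arm or the gripper's body presses on something with over 40 N, if the wrist force passes 120 N, or if a joint passes its speed limit or range.

## Robot

A 7-joint arm with a two-finger parallel gripper is mounted at the origin on the work surface. World frame = base frame: x ahead of the robot, y to its left, z up, the work surface at z = 0. Lengths are in m, angles in degrees, forces in N, time in s.
With the tool pointing down it reaches from about 0.35 to 0.9 m from the base axis. Payload 19.9 kg.
Tool frame: the origin (TCP) lies midway between the tips of the shut fingers; the grasp point (between the pads) lies 19 mm behind it; z points along the fingers, y is the line along which they close (so a half turn about z gives the same grasp; the last joint's range is limited). The gripper opens to 85 mm and grips with 20 to 120 N. Pads are 22 mm wide; open, the fingers measure 114 mm over their backs; the gripper's body (76 mm by 85 mm) begins 54 mm behind the grasp point. The pads swing forward as they close: fully open they stand 13 mm farther back than shut.
Start: joints at [64.085, 23.915, -0.59, 92.452, 0.269, 63.638, -3.037], TCP at [0.25, -0.573, 0.231] pointing down, gripper open.
Joint ranges: [-161.28, 161.28], [-22.2, 115.67], [-73.04, 71.86], [3.21, 147.25], [-68.34, 248.33], [10.77, 114.83], [-161.83, 161.83]. Speed limits (degrees/s): [108.29, 108.29, 136.94, 136.94, 172.46, 172.46, 172.46].

## Interface

Orientations are given as a 3x3 rotation matrix whose columns are the frame's x, y, z axes.
In Python, from station import bot, vision gives the robot as it stands. The module is installed in compiled form; this text tells all that it offers.
- The arm moves only by the tool apply_moves, never from a script. Its argument "series" is a list of rows, each a list of 5 numbers: the shift along the tool's x, y, z normalised to -1 to 1, where 1 is 0.6 m, then the turn about the tool's z normalised to -1 to 1, where 1 is 90 degrees, then the opening, from 0 (shut) to 1 (fully open). In form: [[x, y, z, twist, jaw], ...]. A call has 1 to 12 rows; each row is the pose to reach, as a shift and turn from the pose commanded when the call began, along the tool's axes at that moment; what a row does not reach only later rows make up. A row lasts 1/8 s, in which the tool goes at most 62.5 mm and 10.7 degrees, less where a joint would pass 70% of its speed; a pose out of reach is approached as far as the arm can. A call with a number of a shift or a turn outside -1 to 1 is refused whole. A call with a gripper value outside its range is refused whole. The fingers move at their own pace and stop on an object; "newtons" is the grip in N (left out, the last holds). Time passes only in rows, so rows that repeat a pose let the fingers close. It gives the time, the measured TCP pose, the force, the opening and the grip force at its end, in the units of the state.
- bot.get_obs(): the state, without advancing time (a new reading comes with each control period).
- vision.capture(name): name is "scene" or "top"; returns the picture (480x640x3 uint8, red, green, blue); there is no depth.
- vision.calibration(name): a dict with "fov_y" (degrees; the focal length in pixels is half the picture's height over the tangent of half this angle, whatever the lens; pixels are square), "cx", "cy" (the principal point, pixels), "k1" (the pictures are not rectified: a ray, as slopes to the right and down, at radius r is drawn at 1 + k1 r^2 times it, then the intrinsics apply), "R" (3x3) and "t" (3): a world point X has camera coordinates R X + t. Camera axes: x right, y down, z forward; pixel columns grow to the right and rows downward; lengths in m; the calibration is good to about 2 mm. A picture is of the moment at which its call begins. calibration takes no time and is no camera call.
- bot.sign_off(): hands the job in; it is judged then, once.
The state is a dict: "clock": time; "q": joint angles; "joint_velocities": joint speeds; "joint_efforts": joint torques, N m; "eef_pos": TCP position; "tcp_rot": TCP orientation; "force": force on the tool from outside, world axes, zero at the start; "ft_torque": the same for the moment, N m; "finger_gap": opening from 0.0 (shut) to 1.0 (fully open); "finger_force": force on a finger pad.
Only numpy, scipy, OpenCV 4.12 (cv2) and the standard library are available. Lean on these libraries where they do the work, as an engineer would, in place of code of your own. Each camera call takes 0.05 s, during which the arm holds its last target. There are 200 camera calls.

## Working session

There is one attempt and no reset: what is moved stays moved. The work goes in short steps, Python scripts to look and compute and a tool call to move; the robot and the scene stay as the last step left them, time stands still between calls to the robot, and variables do not carry over. Pictures are saved under pics/ and viewed, at most 10 in all, crops included, and the job is handed in when it is done.

Besides the shell and the picture viewer there is one more tool, called after "Call:" in YAML: its name, and indented under it one key for each argument. apply_moves: Moves the arm, as the interface text tells. Scaled input: -1 to 1 covers 0.6 m each way for a shift and 90 degrees each way for a turn. Its arguments: {"type":"object","properties":{"series":{"type":"array","items":{"type":"array","items":{"type":"number"}}},"newtons":{"type":"number"}},"required":["series"]}

```bash
mkdir -p pics
cat > h.py <<'E'
import numpy as np, cv2
from station import bot, vision
def cam(n):
    c=vision.calibration(n); f=240/np.tan(np.radians(c["fov_y"]/2))
    K=np.array([[f,0,c["cx"]],[0,f,c["cy"]],[0,0,1.]]); return K,np.array([c["k1"],0,0,0,0.]),np.array(c["R"]),np.array(c["t"])
def ray(n,uv):
    K,d,R,t=cam(n); p=cv2.undistortPoints(np.array([[uv]],float),K,d)[0,0]
    return -R.T@t, R.T@np.array([p[0],p[1],1.])
def onz(n,uv,z):
    o,v=ray(n,uv); return o+v*(z-o[2])/v[2]
def proj(n,X):
    K,d,R,t=cam(n); return cv2.projectPoints(np.array(X,float).reshape(-1,1,3),cv2.Rodrigues(R)[0],t,K,d)[0][:,0]
def snap(n,f):
    im=vision.capture(n); cv2.imwrite("pics/"+f,im[...,::-1]); return im
E
python3 - <<'E'
from h import *
for n in("scene","top"):
    snap(n,n+"0.png"); print(n,vision.calibration(n))
o=bot.get_obs();print(o)
E
```

```text
scene {'fov_y': 45.92712729298999, 'cx': 322.68715759522775, 'cy': 238.17194662784323, 'k1': -0.17015089932178948, 'R': array([[ 0.38787381,  0.92170046, -0.00470934],
       [ 0.71448554, -0.30389275, -0.63020601],
       [-0.5822923 ,  0.24107565, -0.77641368]]), 't': array([-0.21312392, -0.2964424 ,  1.72664555])}
top {'fov_y': 42.611314220306724, 'cx': 334.1585301042911, 'cy': 235.32270128472845, 'k1': -0.1700211606272261, 'R': array([[ 0.00910139, -0.99983271,  0.01586567],
       [-0.98130999, -0.01198045, -0.19206032],
       [ 0.19221827, -0.01382112, -0.98125487]]), 't': array([-0.01089211,  0.58341644,  1.1873403 ])}
{'clock': 0.1, 'q': array([64.08614805, 23.94391879, -0.59284555, 92.48157742,  0.26974436,
       63.63844542, -3.03724196]), 'joint_velocities': array([ 0.05265264, -0.00510297,  0.04888914, -0.0697305 ,  0.03759038,
        0.06656182,  0.09863771]), 'joint_efforts': array([ 1.36836032e-03, -8.65823221e+01,  6.80127572e-01, -4.35632300e+01,
        1.91943924e-02,  5.04054566e-03,  1.91119108e-05]), 'eef_pos': array([ 0.24946869, -0.57271448,  0.23073391]), 'tcp_rot': array([[ 9.16792048e-01,  3.99364604e-01, -5.03482001e-04],
       [ 3.99364914e-01, -9.16791539e-01,  9.68874369e-04],
       [-7.46539101e-05, -1.08932936e-03, -9.99999404e-01]]), 'force': array([-0.50532418, -0.18458169,  0.15110098]), 'ft_torque': array([ 0.06528391,  0.02991075, -0.02125297]), 'finger_force': 0.0, 'finger_gap': 1.000838510019826}
```

View pics/scene0.png

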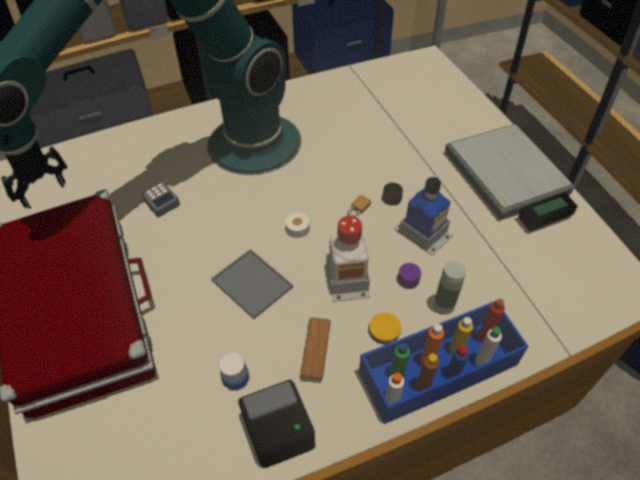

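View pics/top0.png

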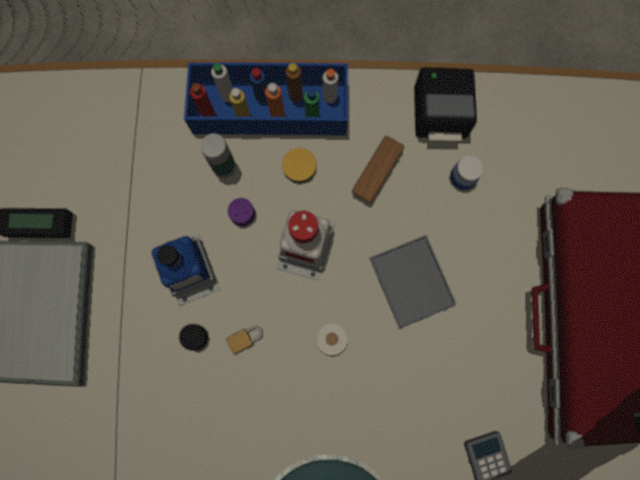

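Scene: the cap is at about (349,230) and the grey tray at (252,283). Top: the cap is at (303,226) and the tray at (412,281). The suitcase is also red, so I'll mask locally.

Run:
```python
from h import *
T=cv2.imread("pics/top0.png"); S=cv2.imread("pics/scene0.png")
def red(im,x0,x1,y0,y1):
    h=cv2.cvtColor(im,cv2.COLOR_BGR2HSV); m=(((h[...,0]<8)|(h[...,0]>172))&(h[...,1]>130)&(h[...,2]>90)).astype(np.uint8)
    k=np.zeros_like(m);k[y0:y1,x0:x1]=m[y0:y1,x0:x1]
    c=max(cv2.findContours(k,0,2)[0],key=cv2.contourArea); return c
ct=red(T,280,330,205,245); cs=red(S,330,370,210,250)
for n,c in(("top",ct),("scene",cs)): print(n,cv2.boundingRect(c),cv2.minEnclosingCircle(c),cv2.contourArea(c))
# predicted silhouette compare: hull of cylinder at guess
a=np.linspace(0,2*np.pi,60)
def cyl(p): return np.vstack([np.c_[p[0]+.0275*np.cos(a),p[1]+.0275*np.sin(a),0*a+z] for z in(.167,.205)])
def cen(c): h=cv2.convexHull(c); m=cv2.moments(h); return np.array([m["m10"]/m["m00"],m["m01"]/m["m00"]])
for n,c in(("top",ct),("scene",cs)):
    print(n,cen(c), "cap centre on z=.186:",onz(n,cen(c),.186))
o1,v1=ray("top",cen(ct));o2,v2=ray("scene",cen(cs))
s=np.linalg.lstsq(np.c_[v1,-v2],o2-o1,rcond=None)[0]; print("tri",o1+s[0]*v1,o2+s[1]*v2)
# tray
g=cv2.cvtColor(T,cv2.COLOR_BGR2HSV); roi=np.zeros(T.shape[:2],np.uint8)
roi[225:340,360:470]=(g[225:340,360:470,2]<125)
c=max(cv2.findContours(roi,0,2)[0],key=cv2.contourArea); r=cv2.minAreaRect(c); print(r)
b=[onz("top",p,.012) for p in cv2.boxPoints(r)]; b=np.array(b); print(b, b.mean(0), np.linalg.norm(np.diff(b,axis=0),axis=1))
# bottle top view edges: other bottle, can
for nm,uv,z in(("blue cap",(169,257),.19),("can",(214,146),.15),("purple",(240,211),.03)): print(nm,onz("top",uv,z))
```

```text
top (289, 211, 29, 29) ((302.7290954589844, 225.17529296875), 14.54787540435791) 608.0
scene (338, 216, 24, 22) ((349.452392578125, 227.0), 11.838883399963379) 342.5
top [302.73215718 224.88960171] cap centre on z=.186: [0.57673363 0.05428212 0.186     ]
scene [349.84975259 226.08277103] cap centre on z=.186: [0.56650481 0.05972088 0.186     ]
tri [0.57439823 0.05386225 0.19696893] [0.57496328 0.05545779 0.19715031]
((412.55133056640625, 281.0948181152344), (80.23092651367188, 65.1715316772461), 67.28559112548828)
[[ 0.54773304 -0.0741919   0.012     ]
 [ 0.60284746 -0.2015248   0.012     ]
 [ 0.44696961 -0.2638656   0.012     ]
 [ 0.39475727 -0.13790447  0.012     ]] [ 0.49807685 -0.16937169  0.012     ] [0.13874894 0.16788174 0.13635372]
blue cap [0.51390629 0.29469704 0.19      ]
can [0.73854041 0.2308298  0.15      ]
purple [0.63800591 0.191789   0.03      ]
```

Call:
apply_moves:
  series:
    - [0, 0, -0.117, 0, 1]
    - [0.1, -0.08, -0.117, 0, 1]
    - [0.3, -0.24, -0.117, 0, 1]
    - [0.6, -0.5, -0.117, 0, 1]
    - [0.913, -0.743, -0.117, 0, 1]
    - [0.913, -0.743, -0.117, 0, 1]
    - [0.913, -0.743, -0.117, 0, 1]
    - [0.913, -0.743, -0.117, 0, 1]
    - [0.913, -0.743, -0.117, 0, 1]
    - [0.913, -0.743, -0.117, 0, 1]
    - [0.913, -0.743, -0.117, 0, 1]
    - [0.913, -0.743, -0.117, 0, 1]

```text
clock: 1.6
eef_pos: [0.5656, 0.0392, 0.3014]
tcp_rot: [[0.917, 0.399, -0.0], [0.399, -0.917, -0.0], [-0.0, 0.0, -1.0]]
force: [0.0, -1.3, 0.5]
finger_gap: 1.0
finger_force: 0.0
```

Call:
apply_moves:
  series:
    - [0, 0, 0, 0, 1]

```text
clock: 1.72
eef_pos: [0.5656, 0.0424, 0.3008]
tcp_rot: [[0.914, 0.405, -0.001], [0.405, -0.914, 0.002], [0.0, -0.002, -1.0]]
force: [-0.0, -0.8, -0.5]
finger_gap: 0.996
finger_force: 0.0
```

Run:
```python
from h import *
s=snap("scene","s1.png"); t=snap("top","t1.png"); o=bot.get_obs(); print(o["eef_pos"],o["q"],o["clock"])
cv2.imwrite("pics/c1.png",np.hstack([cv2.resize(s[150:300,270:420,::-1],(400,400)),cv2.resize(t[150:300,220:370,::-1],(400,400))]))
print(proj("top",[o["eef_pos"],[.5745,.0545,.205]]),proj("scene",[o["eef_pos"],[.5745,.0545,.205]]))
```

```text
[0.5648593  0.03778054 0.30088725] [ 15.16541593  16.3910541  -27.12723544  95.37914852   7.84235961
  70.18674301 -80.09597905] 1.825
[[310.32430115 217.40822094]
 [302.22139512 223.88886503]] [[341.67233911 192.86815341]
 [349.48164211 223.75864675]]
```

View pics/c1.png

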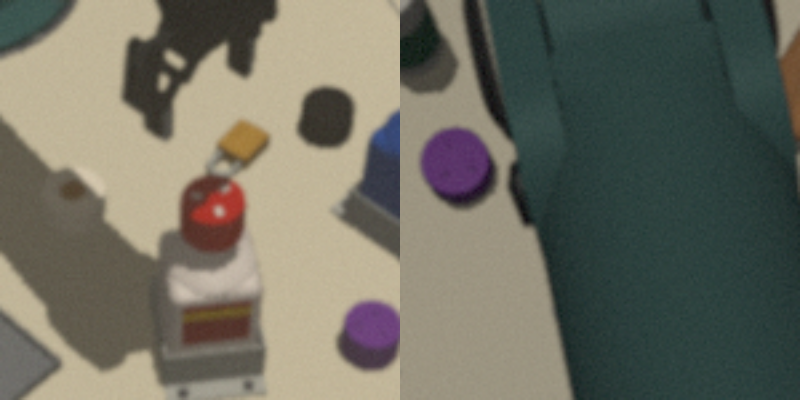

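The scene crop shows the cap at about (350,230) clear of the gripper; the gripper hangs high and toward the robot from it.

Run:
```python
from h import *
def hullc(f,x0,x1,y0,y1):
    h=cv2.cvtColor(cv2.imread(f),cv2.COLOR_BGR2HSV)[y0:y1,x0:x1]; m=(((h[...,0]<8)|(h[...,0]>172))&(h[...,1]>110)&(h[...,2]>50)).astype(np.uint8)
    c=cv2.convexHull(max(cv2.findContours(m,0,2)[0],key=cv2.contourArea)); return c.reshape(-1,2)+[x0,y0]
a=np.linspace(0,2*np.pi,60)
def box(p,zs): return np.vstack([np.c_[p[0]+.0275*np.cos(a),p[1]+.0275*np.sin(a),0*a+z] for z in zs])
for n,f,r in(("top","pics/top0.png",(280,330,205,248)),("scene","pics/scene0.png",(330,372,208,250)),("scene","pics/s1.png",(330,372,208,250))):
    c=hullc(f,*r); print(n,f,"meas",c.min(0),c.max(0))
    for p in((.5745,.0545),(.572,.0545)):
        q=proj(n,box(p,(.167,.205))); print("  pred",p,q.min(0).round(1),q.max(0).round(1))
```

```text
top pics/top0.png meas [288 211] [317 241]
  pred (0.5745, 0.0545) [286.8 208.9] [317.9 242.9]
  pred (0.572, 0.0545) [286.8 210.2] [317.8 244.2]
scene pics/scene0.png meas [338 215] [361 243]
  pred (0.5745, 0.0545) [336.7 214.4] [362.  244.3]
  pred (0.572, 0.0545) [336.3 213.6] [361.5 243.5]
scene pics/s1.png meas [339 217] [361 243]
  pred (0.5745, 0.0545) [336.7 214.4] [362.  244.3]
  pred (0.572, 0.0545) [336.3 213.6] [361.5 243.5]
```

Call:
apply_moves:
  series:
    - [0.0258, -0.0192, 0, 0, 1]
    - [0.0258, -0.0192, 0.07, 0, 1]
    - [0.0258, -0.0192, 0.133, 0, 1]
    - [0.0258, -0.0192, 0.133, 0, 1]
    - [0.0258, -0.0192, 0.133, 0, 1]

```text
clock: 2.45
eef_pos: [0.5753, 0.0542, 0.2232]
tcp_rot: [[0.917, 0.399, 0.001], [0.399, -0.917, 0.0], [0.001, 0.0, -1.0]]
force: [-1.6, 0.6, -0.4]
finger_gap: 1.0
finger_force: 0.0
```

Call:
apply_moves:
  series:
    - [0, 0, 0.06, 0, 1]
    - [0, 0, 0.105, 0, 1]
    - [0, 0, 0.105, 0, 1]
    - [0, 0, 0.105, 0, 0.75]
    - [0, 0, 0.105, 0, 0.7]
  newtons: 40

```text
clock: 3.08
eef_pos: [0.5754, 0.0543, 0.1603]
tcp_rot: [[0.917, 0.399, 0.002], [0.399, -0.917, 0.0], [0.002, 0.001, -1.0]]
force: [0.3, -0.5, -0.7]
finger_gap: 0.698
finger_force: 0.0
```

Call:
apply_moves:
  series:
    - [0, 0, 0, 0, 0.5]
    - [0, 0, 0, 0, 0.5]
    - [0, 0, 0, 0, 0.5]
    - [0, 0, 0, 0, 0.5]
  newtons: 40

```text
clock: 3.58
eef_pos: [0.5752, 0.0543, 0.1591]
tcp_rot: [[0.917, 0.399, 0.001], [0.399, -0.917, 0.0], [0.001, 0.0, -1.0]]
force: [3.0, 0.3, 5.2]
finger_gap: 0.644
finger_force: 41.5
```

Run:
```python
from h import *
s=snap("scene","s2.png"); o=bot.get_obs(); print(o)
cv2.imwrite("pics/c2.png",cv2.resize(s[130:300,270:440,::-1],(510,510)))
```

```text
{'clock': 3.625, 'q': array([ 11.70652889,  25.68754049, -25.70327246, 102.58756578,
        13.33400402,  54.64596353, -86.00625713]), 'joint_velocities': array([-0.074901  ,  0.03028552,  0.06185835, -0.09502178, -0.00736815,
        0.09502123,  0.05347624]), 'joint_efforts': array([-3.39295948e-01, -7.72137594e+01, -7.95317620e+00, -3.46626306e+01,
       -3.00613297e-01,  8.63918290e-01, -1.32787747e-03]), 'eef_pos': array([0.57519561, 0.0542779 , 0.15912564]), 'tcp_rot': array([[ 9.16839489e-01,  3.99253868e-01,  1.30415121e-03],
       [ 3.99254002e-01, -9.16840343e-01,  1.66654579e-04],
       [ 1.26223592e-03,  3.67892090e-04, -9.99999136e-01]]), 'force': array([ 2.86891112, -0.13500679,  6.46591714]), 'ft_torque': array([-0.04681146, -0.61721982,  0.03129986]), 'finger_force': 41.461772471666336, 'finger_gap': 0.6429200197300374}
```

View pics/c2.png

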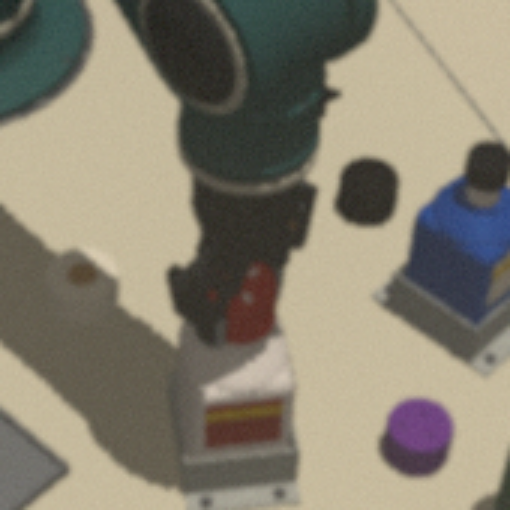

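The picture shows the pads round the cap's side, level on it; the force is already about 6 N. Next I'll press gently.

Call:
apply_moves:
  series:
    - [0, 0, 0.0015, 0, 0.5]
    - [0, 0, 0.0025, 0, 0.5]
    - [0, 0, 0.0025, 0, 0.5]
    - [0, 0, 0.0025, 0, 0.5]
  newtons: 45

```text
clock: 4.12
eef_pos: [0.5752, 0.0543, 0.1578]
tcp_rot: [[0.917, 0.399, 0.001], [0.399, -0.917, 0.0], [0.001, 0.0, -1.0]]
force: [2.8, -1.3, 8.0]
finger_gap: 0.643
finger_force: 46.4
```

Call:
apply_moves:
  series:
    - [0, 0, 0.0015, 0, 0.5]
    - [0, 0, 0.0015, 0, 0.5]
    - [0, 0, 0.0015, 0, 0.5]

```text
clock: 4.5
eef_pos: [0.5752, 0.0543, 0.157]
tcp_rot: [[0.917, 0.399, 0.001], [0.399, -0.917, 0.0], [0.001, 0.001, -1.0]]
force: [1.2, -0.7, 9.8]
finger_gap: 0.648
finger_force: 46.5
```

```bash
cat > s.py <<'E'
from h import *
o=bot.get_obs();R=o["tcp_rot"];print(o["clock"],o["eef_pos"].round(4),"yaw",np.degrees(np.arctan2(R[1,0],R[0,0])).round(2),"F",o["force"].round(1),"M",o["ft_torque"].round(3),"q7",o["q"][6].round(1),o["finger_gap"].round(3),o["finger_force"].round(1))
E
python3 s.py
```

```text
Traceback (most recent call last):
  File "s.py", line 2, in <module>
    o=bot.get_obs();R=o["tcp_rot"];print(o["clock"],o["eef_pos"].round(4),"yaw",np.degrees(np.arctan2(R[1,0],R[0,0])).round(2),"F",o["force"].round(1),"M",o["ft_torque"].round(3),"q7",o["q"][6].round(1),o["finger_gap"].round(3),o["finger_force"].round(1))
                                                                                                                                                                                                           ^^^^^^^^^^^^^^^^^^^^^
AttributeError: 'float' object has no attribute 'round'
```

```bash
sed -i 's/o\["finger_gap"\].round(3),o\["finger_force"\].round(1)/round(o["finger_gap"],3),round(o["finger_force"],1)/' s.py; python3 s.py
```

```text
4.5 [0.5752 0.0543 0.157 ] yaw 23.53 F [ 1.2 -0.7  9.8] M [-0.196 -0.229 -0.004] q7 -86.1 0.648 46.5
```

Call:
apply_moves:
  series:
    - [0, 0, 0, -0.04, 0.5]
    - [0, 0, 0, -0.08, 0.5]
    - [0, 0, 0, -0.11, 0.5]
    - [0, 0, 0, -0.11, 0.5]

```text
clock: 5.0
eef_pos: [0.5752, 0.0544, 0.157]
tcp_rot: [[0.834, 0.552, 0.001], [0.552, -0.834, 0.0], [0.001, 0.001, -1.0]]
force: [0.9, -0.4, 11.5]
finger_gap: 0.644
finger_force: 46.6
```

```bash
python3 s.py
```

```text
5.0 [0.5752 0.0544 0.157 ] yaw 33.48 F [ 0.9 -0.4 11.5] M [-0.047 -0.024 -0.096] q7 -77.1 0.644 46.6
```

Call:
apply_moves:
  series:
    - [0, 0, 0, -0.04, 0.5]
    - [0, 0, 0, -0.08, 0.5]
    - [0, 0, 0, -0.11, 0.5]

```text
clock: 5.38
eef_pos: [0.5751, 0.0543, 0.157]
tcp_rot: [[0.726, 0.687, 0.001], [0.687, -0.726, 0.0], [0.001, 0.001, -1.0]]
force: [-0.2, -0.0, 12.1]
finger_gap: 0.642
finger_force: 46.5
```

```bash
python3 s.py
```

```text
5.375 [0.5751 0.0543 0.157 ] yaw 43.43 F [-0.2 -0.  12.1] M [-0.05   0.034 -0.074] q7 -68.2 0.642 46.5
```

Call:
apply_moves:
  series:
    - [0, 0, 0, -0.055, 0.5]

```text
clock: 5.5
eef_pos: [0.5751, 0.0544, 0.157]
tcp_rot: [[0.664, 0.748, 0.001], [0.748, -0.664, 0.0], [0.001, 0.001, -1.0]]
force: [0.2, 0.6, 11.6]
finger_gap: 0.643
finger_force: 46.5
```

```bash
python3 s.py
```

```text
5.5 [0.5751 0.0544 0.157 ] yaw 48.41 F [ 0.2  0.6 11.6] M [-0.001  0.019 -0.122] q7 -63.7 0.643 46.5
```

Call:
apply_moves:
  series:
    - [0, 0, 0, -0.055, 0.5]

```text
clock: 5.62
eef_pos: [0.5751, 0.0544, 0.157]
tcp_rot: [[0.596, 0.803, 0.001], [0.803, -0.596, 0.0], [0.001, 0.001, -1.0]]
force: [-0.6, -0.5, 10.8]
finger_gap: 0.644
finger_force: 46.5
```

```bash
python3 s.py
```

```text
5.625 [0.5751 0.0544 0.157 ] yaw 53.4 F [-0.6 -0.5 10.8] M [-0.106  0.031 -0.087] q7 -59.2 0.644 46.5
```

Call:
apply_moves:
  series:
    - [0, 0, 0, -0.055, 0.5]

```text
clock: 5.75
eef_pos: [0.5751, 0.0544, 0.157]
tcp_rot: [[0.525, 0.851, 0.001], [0.851, -0.525, 0.0], [0.001, 0.001, -1.0]]
force: [0.1, -0.8, 11.1]
finger_gap: 0.641
finger_force: 46.5
```

```bash
python3 s.py
```

```text
5.75 [0.5751 0.0544 0.157 ] yaw 58.34 F [ 0.1 -0.8 11.1] M [-0.025 -0.047 -0.015] q7 -54.8 0.641 46.5
```

Call:
apply_moves:
  series:
    - [0, 0, 0, -0.05, 0.5]

```text
clock: 5.88
eef_pos: [0.5751, 0.0545, 0.157]
tcp_rot: [[0.456, 0.89, 0.001], [0.89, -0.456, 0.0], [0.001, 0.001, -1.0]]
force: [-0.2, 0.2, 10.6]
finger_gap: 0.638
finger_force: 46.5
```

```bash
python3 s.py
```

```text
5.875 [0.5751 0.0545 0.157 ] yaw 62.84 F [-0.2  0.2 10.6] M [-0.04   0.066 -0.058] q7 -50.7 0.638 46.5
```

Call:
apply_moves:
  series:
    - [0, 0, 0, -0.05, 0.5]

```text
clock: 6.0
eef_pos: [0.5751, 0.0544, 0.157]
tcp_rot: [[0.385, 0.923, 0.001], [0.923, -0.385, 0.0], [0.001, 0.001, -1.0]]
force: [0.4, -0.7, 11.4]
finger_gap: 0.643
finger_force: 46.5
```

```bash
python3 s.py
```

```text
6.0 [0.5751 0.0544 0.157 ] yaw 67.33 F [ 0.4 -0.7 11.4] M [ 0.013 -0.018 -0.099] q7 -46.7 0.643 46.5
```

Call:
apply_moves:
  series:
    - [0, 0, 0, -0.05, 0.5]

```text
clock: 6.12
eef_pos: [0.5751, 0.0544, 0.157]
tcp_rot: [[0.312, 0.95, 0.001], [0.95, -0.312, 0.0], [0.0, 0.001, -1.0]]
force: [0.8, -0.0, 11.3]
finger_gap: 0.642
finger_force: 46.5
```

```bash
python3 s.py
python3 - <<'E'
from h import *
m=[]
for i in range(5):
    vision.capture("top"); m.append(bot.get_obs()["ft_torque"][2])
print(np.round(m,3))
E
```

```text
6.125 [0.5751 0.0544 0.157 ] yaw 71.83 F [ 0.8 -0.  11.3] M [-0.066  0.002 -0.036] q7 -42.7 0.642 46.5
[-0.013 -0.054 -0.042 -0.073 -0.031]
```

Call:
apply_moves:
  series:
    - [0, 0, 0, -0.045, 0.5]
    - [0, 0, 0, -0.085, 0.5]
    - [0, 0, 0, -0.085, 0.5]

```text
clock: 6.75
eef_pos: [0.5751, 0.0545, 0.157]
tcp_rot: [[0.184, 0.983, 0.001], [0.983, -0.184, 0.0], [0.001, 0.001, -1.0]]
force: [-0.5, 0.3, 11.1]
finger_gap: 0.643
finger_force: 46.6
```

```bash
python3 s.py
```

```text
6.75 [0.5751 0.0545 0.157 ] yaw 79.39 F [-0.5  0.3 11.1] M [ 0.056 -0.003 -0.056] q7 -36.0 0.643 46.6
```

Call:
apply_moves:
  series:
    - [0, 0, -0.002, 0, 0.5]
    - [0, 0, -0.004, 0, 0.5]
    - [0, 0, -0.006, 0, 0.5]
    - [0, 0, -0.006, 0, 0.5]

```text
clock: 7.25
eef_pos: [0.5747, 0.0543, 0.16]
tcp_rot: [[0.185, 0.983, 0.0], [0.983, -0.185, 0.0], [0.0, 0.0, -1.0]]
force: [1.4, 0.9, 4.1]
finger_gap: 0.643
finger_force: 46.7
```

```bash
python3 s.py
```

```text
7.25 [0.5747 0.0543 0.16  ] yaw 79.34 F [1.4 0.9 4.1] M [ 0.178 -0.417  0.043] q7 -35.9 0.643 46.7
```

Call:
apply_moves:
  series:
    - [0, 0, -0.001, 0, 0.5]
    - [0, 0, -0.0017, 0, 0.5]
    - [0, 0, -0.0017, 0, 0.5]

```text
clock: 7.62
eef_pos: [0.5743, 0.054, 0.1606]
tcp_rot: [[0.185, 0.983, -0.001], [0.983, -0.185, -0.0], [-0.0, -0.001, -1.0]]
force: [1.2, -0.5, -2.0]
finger_gap: 0.643
finger_force: 47.6
```

Call:
apply_moves:
  series:
    - [0, 0, -0.001, 0, 0.5]
    - [0, 0, -0.001, 0, 0.5]

```text
clock: 7.88
eef_pos: [0.5745, 0.0543, 0.1614]
tcp_rot: [[0.185, 0.983, -0.0], [0.983, -0.185, 0.0], [-0.0, -0.0, -1.0]]
force: [0.8, -0.0, -0.5]
finger_gap: 0.639
finger_force: 47.6
```

```bash
python3 s.py
```

```text
7.875 [0.5745 0.0543 0.1614] yaw 79.34 F [ 0.8 -0.  -0.5] M [-0.063 -0.041 -0.013] q7 -35.8 0.639 47.6
```

Call:
apply_moves:
  series:
    - [0, 0, -0.001, 0, 0.5]
    - [0, 0, -0.001, 0, 0.5]

```text
clock: 8.12
eef_pos: [0.5746, 0.0543, 0.1621]
tcp_rot: [[0.185, 0.983, -0.0], [0.983, -0.185, 0.0], [0.0, -0.0, -1.0]]
force: [0.7, -0.5, 1.4]
finger_gap: 0.643
finger_force: 47.6
```

Call:
apply_moves:
  series:
    - [0, 0, -0.001, 0, 0.5]
    - [0, 0, -0.001, 0, 0.5]

```text
clock: 8.38
eef_pos: [0.5746, 0.0543, 0.1627]
tcp_rot: [[0.185, 0.983, 0.0], [0.983, -0.185, 0.0], [0.0, -0.0, -1.0]]
force: [0.3, -0.5, -0.2]
finger_gap: 0.641
finger_force: 47.6
```

Call:
apply_moves:
  series:
    - [0, 0, -0.001, 0, 0.5]
    - [0, 0, -0.001, 0, 0.5]

```text
clock: 8.62
eef_pos: [0.5746, 0.0543, 0.1633]
tcp_rot: [[0.185, 0.983, 0.0], [0.983, -0.185, 0.0], [0.0, -0.0, -1.0]]
force: [-0.5, -0.3, 0.4]
finger_gap: 0.642
finger_force: 47.6
```

Call:
apply_moves:
  series:
    - [0, 0, -0.005, 0, 0.5]
    - [0, 0, -0.01, 0, 0.5]
    - [0, 0, -0.015, 0, 0.5]

```text
clock: 9.0
eef_pos: [0.5747, 0.0543, 0.1726]
tcp_rot: [[0.185, 0.983, 0.0], [0.983, -0.185, 0.0], [0.0, 0.0, -1.0]]
force: [0.1, 0.2, -1.3]
finger_gap: 0.64
finger_force: 47.6
```

Call:
apply_moves:
  series:
    - [0, 0, -0.02, 0, 0.5]
    - [0, 0, -0.04, 0, 0.5]
    - [0, 0, -0.07, 0, 0.5]
    - [0, 0, -0.11, 0, 0.5]
    - [0, 0, -0.13, 0, 0.5]
    - [0, 0, -0.13, 0, 0.5]

```text
clock: 9.75
eef_pos: [0.5749, 0.0543, 0.2511]
tcp_rot: [[0.185, 0.983, 0.001], [0.983, -0.185, -0.0], [0.0, 0.001, -1.0]]
force: [-0.5, 0.3, -0.8]
finger_gap: 0.642
finger_force: 47.6
```

```bash
python3 s.py
python3 - <<'E'
from h import *
s=snap("scene","s3.png")
cv2.imwrite("pics/c3.png",cv2.resize(s[110:300,200:420,::-1],(660,570)))
E
```

```text
9.75 [0.5749 0.0543 0.2511] yaw 79.33 F [-0.5  0.3 -0.8] M [0.03  0.002 0.034] q7 -32.2 0.642 47.6
```

View pics/c3.png

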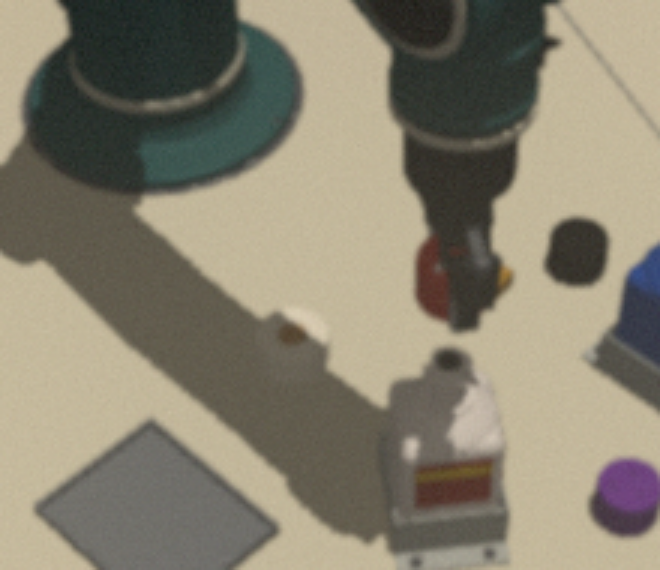

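Picture: the cap is off and held, and the bottle's neck is open at about crop (452,358). Now over to the tray, fingers aligned with its long side.

Call:
apply_moves:
  series:
    - [-0.04, -0.006, 0, -0.04, 0.5]
    - [-0.12, -0.018, 0, -0.12, 0.5]
    - [-0.21, -0.031, 0, -0.21, 0.5]
    - [-0.3, -0.044, 0, -0.3, 0.5]
    - [-0.37, -0.054, 0, -0.36, 0.5]
    - [-0.39, -0.057, 0, -0.36, 0.5]
    - [-0.39, -0.057, 0.05, -0.36, 0.5]
    - [-0.39, -0.057, 0.13, -0.36, 0.5]
    - [-0.39, -0.057, 0.22, -0.36, 0.5]
    - [-0.39, -0.057, 0.29, -0.36, 0.5]
    - [-0.39, -0.057, 0.32, -0.36, 0.5]
    - [-0.39, -0.057, 0.32, -0.36, 0.5]

```text
clock: 11.3
eef_pos: [0.4976, -0.1686, 0.0579]
tcp_rot: [[-0.371, 0.929, -0.001], [0.929, 0.371, 0.001], [0.001, -0.001, -1.0]]
force: [-0.2, 0.6, -0.6]
finger_gap: 0.641
finger_force: 47.7
```

```bash
python3 s.py
python3 - <<'E'
from h import *
s=snap("scene","s4.png")
cv2.imwrite("pics/c4.png",cv2.resize(s[190:340,180:330,::-1],(600,600)))
E
```

```text
11.3 [ 0.4976 -0.1686  0.0579] yaw 111.76 F [-0.2  0.6 -0.6] M [-0.013 -0.046  0.013] q7 14.3 0.641 47.7
```

View pics/c4.png

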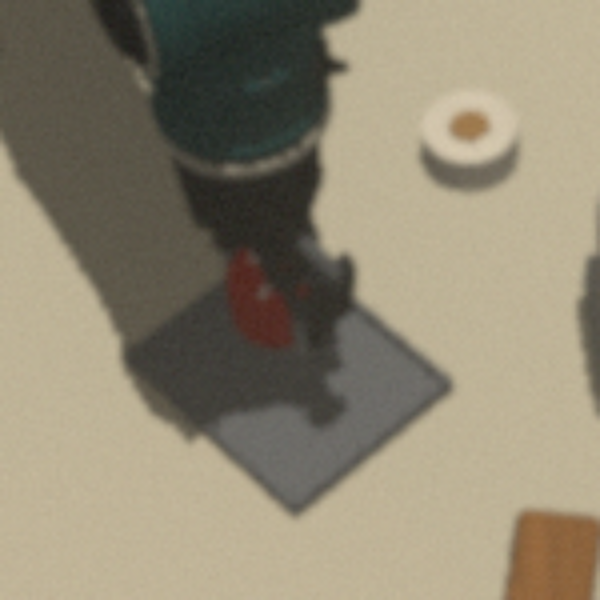

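The cap hangs upright over the middle of the tray. I'll lower it and feel for contact.

Call:
apply_moves:
  series:
    - [0, 0, 0.04, 0, 0.5]
    - [0, 0, 0.07, 0, 0.5]
    - [0, 0, 0.085, 0, 0.5]
    - [0, 0, 0.085, 0, 0.5]

```text
clock: 11.85
eef_pos: [0.4977, -0.1692, 0.0073]
tcp_rot: [[-0.37, 0.929, -0.0], [0.929, 0.37, 0.0], [0.0, -0.0, -1.0]]
force: [-0.1, 0.4, -0.7]
finger_gap: 0.641
finger_force: 47.7
```

Call:
apply_moves:
  series:
    - [0, 0, 0.003, 0, 0.5]
    - [0, 0, 0.006, 0, 0.5]
    - [0, 0, 0.006, 0, 0.5]

```text
clock: 12.22
eef_pos: [0.4977, -0.1694, 0.0038]
tcp_rot: [[-0.37, 0.929, 0.0], [0.929, 0.37, -0.0], [-0.0, 0.0, -1.0]]
force: [-0.1, 0.0, -0.6]
finger_gap: 0.642
finger_force: 47.7
```

Call:
apply_moves:
  series:
    - [0, 0, 0.002, 0, 0.5]
    - [0, 0, 0.002, 0, 0.5]

```text
clock: 12.48
eef_pos: [0.4976, -0.1694, 0.0024]
tcp_rot: [[-0.37, 0.929, -0.0], [0.929, 0.37, 0.0], [0.0, -0.0, -1.0]]
force: [-0.2, -0.4, -1.5]
finger_gap: 0.641
finger_force: 47.7
```

Call:
apply_moves:
  series:
    - [0, 0, 0.002, 0, 0.5]
    - [0, 0, 0.002, 0, 0.5]

```text
clock: 12.72
eef_pos: [0.4976, -0.1693, 0.0012]
tcp_rot: [[-0.37, 0.929, -0.0], [0.929, 0.37, 0.0], [0.0, -0.0, -1.0]]
force: [0.5, 0.4, 0.0]
finger_gap: 0.642
finger_force: 47.7
```

Call:
apply_moves:
  series:
    - [0, 0, 0.002, 0, 0.5]
    - [0, 0, 0.002, 0, 0.5]

```text
clock: 12.98
eef_pos: [0.4977, -0.1694, 0.0002]
tcp_rot: [[-0.37, 0.929, 0.0], [0.929, 0.37, -0.0], [-0.0, -0.0, -1.0]]
force: [-1.3, 0.3, 4.7]
finger_gap: 0.642
finger_force: 50.5
```

Call:
apply_moves:
  series:
    - [0, 0, 0.0015, 0, 0.5]
    - [0, 0, 0.0015, 0, 0.5]

```text
clock: 13.22
eef_pos: [0.4978, -0.1694, 0.0001]
tcp_rot: [[-0.37, 0.929, 0.0], [0.929, 0.37, -0.001], [-0.001, -0.0, -1.0]]
force: [-9.1, 1.9, 26.1]
finger_gap: 0.642
finger_force: 62.0
```

Call:
apply_moves:
  series:
    - [0, 0, 0.0015, 0, 0.5]
    - [0, 0, 0.0015, 0, 0.5]

```text
clock: 13.48
eef_pos: [0.4979, -0.1694, -0.0]
tcp_rot: [[-0.371, 0.929, 0.0], [0.929, 0.371, -0.002], [-0.001, -0.001, -1.0]]
force: [-16.2, 3.7, 49.4]
finger_gap: 0.641
finger_force: 73.5
```

The fingertips meet the floor with the cap perhaps 1–3 mm above it. I'll ease off the pressure before releasing.

Call:
apply_moves:
  series:
    - [0, 0, -0.003, 0, 0.5]
    - [0, 0, -0.003, 0, 0.5]
    - [0, 0, -0.003, 0, 0.5]
  newtons: 20

```text
clock: 13.85
eef_pos: [0.4978, -0.1694, 0.0002]
tcp_rot: [[-0.37, 0.929, 0.0], [0.929, 0.37, -0.0], [-0.0, 0.0, -1.0]]
force: [-3.4, 0.3, 8.5]
finger_gap: 0.645
finger_force: 52.7
```

```bash
python3 s.py
python3 - <<'E'
from h import *
s=snap("scene","s5.png")
cv2.imwrite("pics/c5.png",cv2.resize(s[220:320,200:300,::-1],(600,600),interpolation=cv2.INTER_CUBIC))
E
```

```text
13.85 [ 4.978e-01 -1.694e-01  2.000e-04] yaw 111.73 F [-3.4  0.3  8.5] M [ 0.076  0.473 -0.015] q7 10.5 0.645 52.7
```

View pics/c5.png

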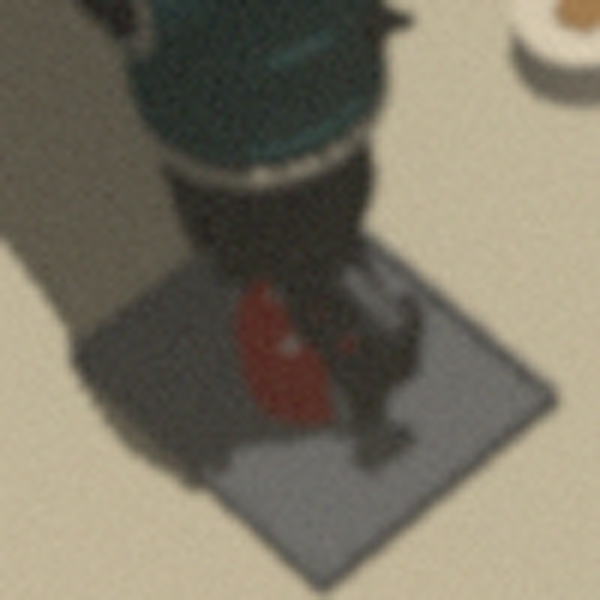

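The cap stands over the tray floor, upright and well inside the walls, so I'll release it slowly.

Call:
apply_moves:
  series:
    - [0, 0, -0.001, 0, 0.65]
    - [0, 0, -0.001, 0, 0.67]
    - [0, 0, -0.001, 0, 0.7]
    - [0, 0, -0.001, 0, 0.78]
    - [0, 0, -0.001, 0, 0.85]
    - [0, 0, -0.001, 0, 0.9]
    - [0, 0, -0.001, 0, 0.9]

```text
clock: 14.78
eef_pos: [0.4977, -0.1694, 0.0007]
tcp_rot: [[-0.37, 0.929, -0.0], [0.929, 0.37, 0.0], [0.0, -0.0, -1.0]]
force: [-0.4, 0.5, 0.2]
finger_gap: 0.897
finger_force: 0.0
```

Call:
apply_moves:
  series:
    - [0, 0, -0.02, 0, 0.9]
    - [0, 0, -0.06, 0, 0.9]
    - [0, 0, -0.12, 0, 0.9]
    - [0, 0, -0.22, 0, 0.9]
    - [0, 0, -0.3, 0, 0.9]
    - [0, 0, -0.35, 0, 0.9]
    - [0, 0, -0.35, 0, 0.9]

```text
clock: 15.65
eef_pos: [0.4985, -0.1696, 0.2134]
tcp_rot: [[-0.37, 0.929, 0.003], [0.929, 0.37, -0.002], [-0.003, 0.002, -1.0]]
force: [0.2, 0.6, 0.6]
finger_gap: 0.904
finger_force: 0.0
```

```bash
python3 s.py
python3 - <<'E'
from h import *
s=snap("scene","s6.png")
cv2.imwrite("pics/c6.png",cv2.resize(s[140:360,180:470,::-1],(790,599),interpolation=cv2.INTER_CUBIC))
E
```

```text
15.65 [ 0.4985 -0.1696  0.2134] yaw 111.73 F [0.2 0.6 0.6] M [-0.011 -0.016  0.007] q7 23.5 0.904 0.0
```

View pics/c6.png

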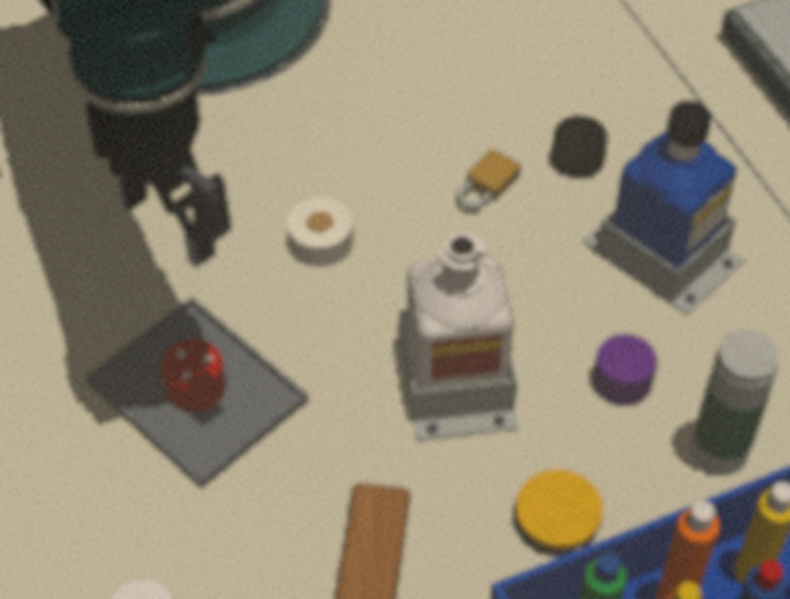

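The cap stands upright in the tray at about crop (193,375) with its white marks on top. The white bottle is open, nothing else has moved, and the gripper is clear.

```bash
python3 -c "
from station import bot; print(bot.sign_off())"
```

```text
the job is handed in; nothing more can be done
None
```

The cleaner bottle is open and its cap stands upright in the grey tray, with nothing else moved; while lowering it the fingertips met the tray floor first (a brief 49 N at the wrist), so the cap settled perhaps 1–3 mm on release; the job is handed in, result not reported.

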